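Hang the hooked control station on the test rail and run its two-step test

TASK

Hang the loose control station that has a steel hook on the rail of the test stand, between the two end stops: lift its hook over the rail's lip and, still holding it, lower it until it is fully seated, then let go. Once it hangs there, push the button on the sloping console past its first pressure point, all the way down into the second step, hold it down for about a second and release it. Leave the other loose station, the one without a hook, where it stands.

Things in the scene. Friction and masses are not known exactly. Their poses are not given: they have to be found in the camera images.
- pendant_centre (a point): Centre of the control station to hang: black box 34 mm deep (x), 44 wide (y), 90 tall (z), about 0.25 kg, upright on the table. Its -x face, with two round buttons 7 mm proud, looks roughly to the robot; the +-y sides are flat, to grip. On its +x face a steel plate, 40 wide, 3 thick, rises 29 mm above the box and bends back into a hook open downwards.
- pendant_hook (a point): Underside of that station's hook (middle), 25 mm in +x of and 70 mm above pendant_centre, same axes; it is to rest on rail_seat. The plate's back face lies 5 mm in -x of it. The tongue on the +x side reaches 15 mm below it, flared: the gap from plate to tongue is about 10 mm at the top, 16 at the mouth. All ends within 16 mm in +x; top 4 mm above.
- rail_seat (a point): Middle of the top edge of the test stand's rail lip, 190 mm above the table, midway between two dark end stops (92 mm clear, 12 mm higher). x level across the rail, away from the robot; y along it; z up. Lip 4 mm thick; below it a flat fascia 110 mm tall on the -x side; behind it a channel 28 wide, 24 deep, its back wall 2 mm higher. A fixed station hangs 130 mm in -y.
- light_bar (a point): Middle of the front lower edge of the white light bar over the rail, 8 mm in -x of and 60 mm above rail_seat, same axes; the bar is 410 mm long, 32 mm deep (to +x), 24 mm tall. It keeps a vertical tool out: hold the station by a tool leaning about 30 degrees, its body towards -x. Two posts stand 190 mm to either side.
- spare_centre (a point): Centre of the other loose station: the same black box, 34 x 44 x 90 mm, upright, but with no plate or hook; to be left alone.
- button_top (a point): Middle of the top of the black two-step button, 32 mm across, on the dark grey sloping console (130 x 110 mm, 103 mm tall). z points out of the button, 30 degrees from vertical, leaning to -x, the robot's side. Pushed along -z, it moves 8 mm in all: 4 mm at 2 to 4 N, a stop until 8 N, then 4 mm at 8 to 11 N; it springs back.
- first_step (a joint): First step of the button: 0 when up, 0.004 m when pushed through.
- second_step (a joint): Second step of the button: 0 until the pressure point is passed, 0.004 m when fully down.
There are look-alikes about, which are no part of the job. What is shaped like the part that bears pendant_centre but pink is not meant. There is more than one size of the part that bears button_top; the job needs the smaller.

How it is judged:
By the outcome, as a careful person would: the job done as asked, in the order asked, and still so for the second after the job is handed in, with the robot touching nothing.
It also fails if it takes over 58 s, if anything falls off the work surface, if the arm or the gripper's body presses on something with over 40 N, if the wrist force passes 120 N, or if a joint passes its speed limit or range.

ROBOT

A 7-joint arm with a two-finger parallel gripper is mounted at the origin on the work surface. World frame = base frame: x ahead of the robot, y to its left, z up, the work surface at z = 0. Lengths are in m, angles in rad, forces in N, time in s.
With the tool pointing down it reaches from about 0.425 to 0.925 m from the base axis. Payload 6.8 kg.
Tool frame: the origin (TCP) lies at the very end of the fingers, on their centre line; the grasp point (between the pads) lies grasp_offset behind it (grasp_offset is the distance from the TCP to the grasp point, in m); z points along the fingers, y is the direction in which the jaws open and shut (so a half turn about z gives the same grasp; the last joint's range is limited). The gripper opens to 85 mm and grips with 20 to 120 N. Pads are 22 mm wide; open, the fingers measure 114 mm over their backs; the gripper's body (76 mm by 85 mm) begins 54 mm behind the grasp point. The pads swing forward as they close: fully open they stand 13 mm farther back than shut.
Start: joints at [1.141, 0.477, 0.022, 1.555, -0.011, 1.109, -0.083], TCP at [0.213, -0.64, 0.231] pointing down, gripper open.
Joint ranges: [-2.96, 2.96], [-0.34, 2.1], [-1.41, 1.46], [0.24, 2.44], [-1.37, 4.51], [0.17, 1.92], [-2.96, 2.96]. Speed limits (rad/s): [2.39, 2.39, 3.14, 3.14, 3.14, 3.14, 3.14].

INTERFACE

Orientations are given as a unit quaternion [w, x, y, z].
In Python, from station import * gives the robot as it stands.
- The arm moves only by the shell command python3 -m handwheel 'ROWS' [FORCE]. ROWS is JSON, one flat list of numbers, 7 for each row, row after row: the shift along the world's x, y, z in cm, then the turn, a rotation vector about the world's x, y, z in degrees, then the opening, from 0 (shut) to 1 (fully open). In form: [tx, ty, tz, ax, ay, az, fingers, tx, ty, tz, ax, ay, az, fingers, ...]. A call has 1 to 8 rows; each row is the pose to reach, as a shift and turn from the pose measured when the call began; what a row does not reach only later rows make up. A row lasts 1/12 s, in which the tool goes at most 41.7 mm and 7.16 degrees, less where a joint would pass 70% of its speed; a pose out of reach is approached as far as the arm can. A call with a gripper value outside its range is refused whole. The fingers move at their own pace and stop on an object; FORCE is the grip in N (left out, the last holds). Time passes only in rows, so rows that repeat a pose let the fingers close. It gives the time, the measured TCP pose, the force and the opening at its end, in the units of the state.
- get_obs(): the state, without advancing time (a new reading comes with each control period).
- read_camera(name): name is "scene" or "top"; returns the picture (384x512x3 uint8, red, green, blue); there is no depth.
- camera_info(name): a dict with "fx", "fy", "cx", "cy" (pixels), "k1" (the pictures are not rectified: a ray, as slopes to the right and down, at radius r is drawn at 1 + k1 r^2 times it, then the intrinsics apply), "R" (3x3) and "t" (3): a world point X has camera coordinates R X + t. Camera axes: x right, y down, z forward; pixel columns grow to the right and rows downward; lengths in m; the calibration is good to about 2 mm. A picture is of the moment at which its call begins. camera_info takes no time and is no camera call.
- hand_in(): hands the job in, once; it reports no verdict.
The state is a dict: "t": time; "q": joint angles; "joint_vel": joint speeds; "joint_torque": joint torques, N m; "eef_pos": TCP position; "tool_rot": TCP orientation; "contact_force": force on the tool from outside, world axes, zero at the start; "torque": the same for the moment, N m; "gripper_width": opening from 0.0 (shut) to 1.0 (fully open).
Only numpy, scipy, OpenCV 4.12 (cv2) and the standard library are available. Lean on these libraries where they do the work, as an engineer would, in place of code of your own. Each camera call takes 0.05 s, during which the arm holds its last target. There are 200 camera calls.

## Working session

There is one attempt and no reset: what is moved stays moved. The work goes in short steps, Python scripts to look and compute and a shell command to move; the robot and the scene stay as the last step left them, time stands still between calls to the robot, and variables do not carry over. Pictures are saved under pics/ and viewed, on a budget of 10 in all, crops included, one or two more only if the job needs it, and the job is handed in when it is done.

```bash
mkdir -p pics; ls; python3 - <<'E'
from station import *
import cv2
o=get_obs();print({k:o[k] for k in('t','eef_pos','tool_rot','contact_force','gripper_width')})
try: print(grasp_offset)
except Exception as e: print(e)
for n in('scene','top'):
    c=camera_info(n);print(n,c)
    cv2.imwrite(f'pics/{n}0.png',cv2.resize(read_camera(n)[:,:,::-1],(800,600),interpolation=cv2.INTER_CUBIC))
    cv2.imwrite(f'pics/{n}_raw0.png',read_camera(n)[:,:,::-1])
E
```

```text
pics
{'t': 0.0, 'eef_pos': array([ 0.21329378, -0.63978988,  0.23031613]), 'tool_rot': array([-8.90425332e-04,  9.87079061e-01,  1.60231359e-01, -2.12940835e-04]), 'contact_force': array([-0.26636234,  0.09191975, -0.62303933]), 'gripper_width': 1.001045101125798}
0.0187
scene {'fx': 418.1464523217234, 'fy': 418.1464523217234, 'cx': 252.80611859388782, 'cy': 194.28955496264993, 'k1': 0.025444497975970436, 'R': array([[ 0.76408103,  0.64507417,  0.00771357],
       [ 0.51987347, -0.6086148 , -0.59943273],
       [-0.38198398,  0.46202526, -0.80038797]]), 't': array([-0.36068135, -0.11551802,  1.27919063])}
top {'fx': 417.37769393551946, 'fy': 417.37769393551946, 'cx': 250.7311158575593, 'cy': 192.78857282115132, 'k1': -0.09476018850357519, 'R': array([[ 0.01549849, -0.99977777, -0.01428992],
       [-0.9965906 , -0.01428764, -0.08125912],
       [ 0.08103689,  0.01550059, -0.99659056]]), 't': array([0.01813252, 0.47819613, 1.29652574])}
```

View pics/scene0.png

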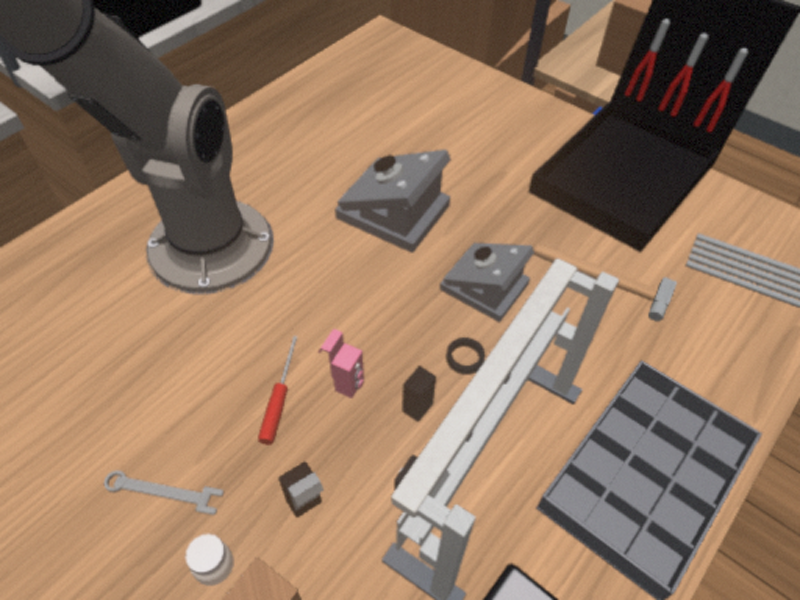

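View pics/top0.png

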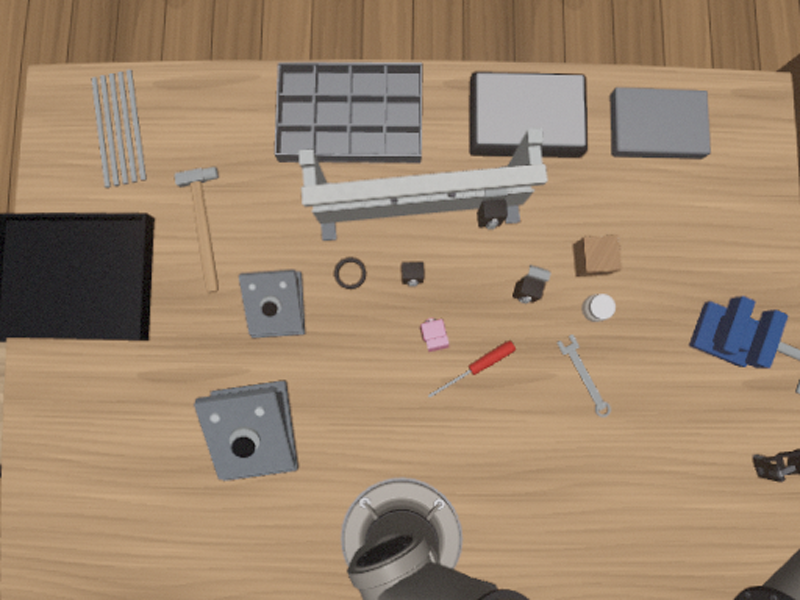

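Pictures 1–2. The hooked black station is at scene (300,490) / top (530,285). Its look-alikes:
- the pink one, top (435,333)
- the hookless spare, top (413,272)
- the fixed station on the rail, top (492,212)

For the button, the small console is at top (270,305) and scene (485,255). The large one at top (245,445) is not meant. Next, close crops.

```bash
python3 - <<'E'
import cv2,numpy as np
T=cv2.imread('pics/top_raw0.png');S=cv2.imread('pics/scene_raw0.png')
def tile(I,u,v,w,h,z,step=10):
    c=cv2.resize(I[v:v+h,u:u+w],None,fx=z,fy=z,interpolation=cv2.INTER_CUBIC)
    for x in range(-(-u//step)*step,u+w,step):
        X=int((x-u+.5)*z);cv2.line(c,(X,0),(X,5),(0,255,255),1);cv2.putText(c,str(x),(X-9,15),0,.33,(0,255,255),1)
    for y in range(-(-v//step)*step,v+h,step):
        Y=int((y-v+.5)*z);cv2.line(c,(0,Y),(5,Y),(0,255,255),1);cv2.putText(c,str(y),(6,Y+3),0,.33,(0,255,255),1)
    return c
A=np.vstack([np.hstack([tile(T,315,160,50,37,8),tile(S,170,290,50,37,8)]),np.hstack([tile(T,150,170,50,37,8),tile(S,280,150,66,49,6)[:296,:400].copy() if 0 else cv2.resize(tile(S,280,150,66,49,6),(400,296))])])
cv2.imwrite('pics/a.png',A)
cv2.imwrite('pics/b.png',np.vstack([tile(T,190,90,160,60,5),tile(S,245,210,160,60,5)]))
E
```

```text
(no output)
```

View pics/a.png

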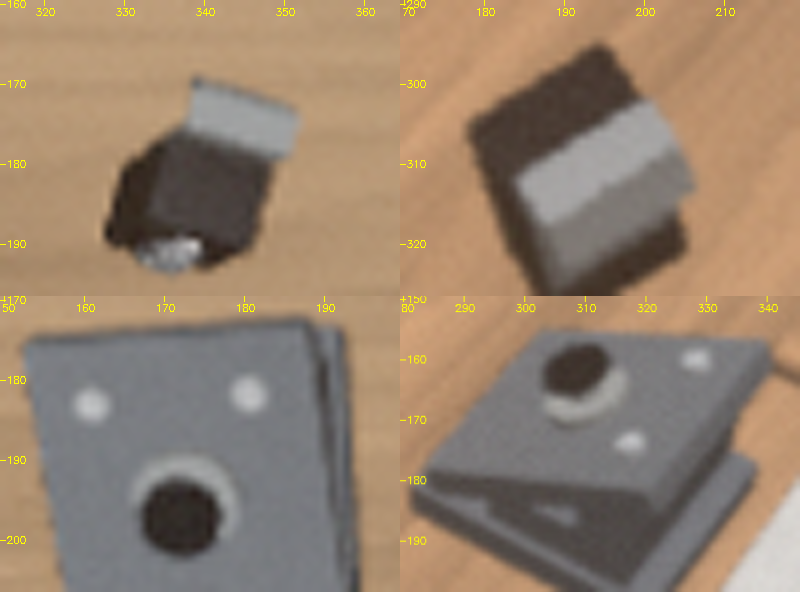

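View pics/b.png

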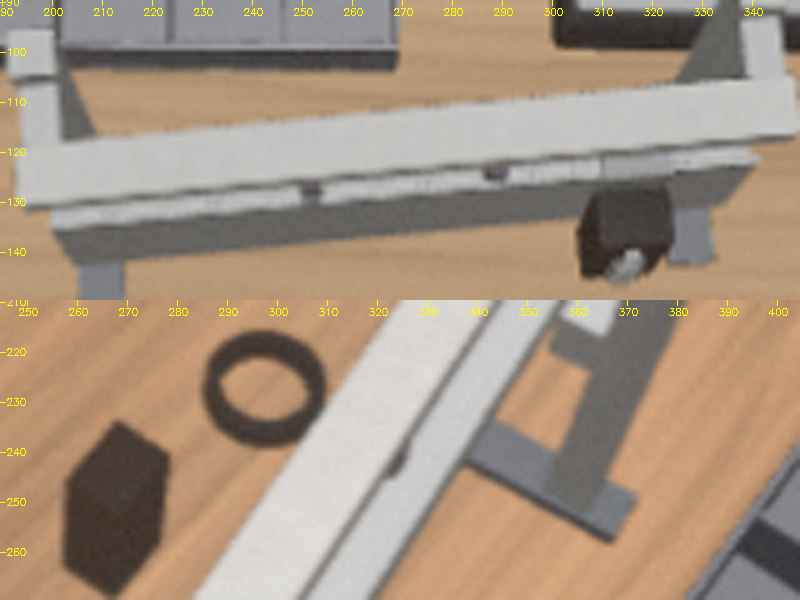

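```bash
cat >h.py <<'E'
import numpy as np
from station import *
from scipy.optimize import least_squares
C={n:camera_info(n) for n in('top','scene')}
def proj(n,X):
    c=C[n];p=np.atleast_2d(X)@c['R'].T+c['t'];s=p[:,:2]/p[:,2:];s=s*(1+c['k1']*(s**2).sum(1,keepdims=True))
    return s*[c['fx'],c['fy']]+[c['cx'],c['cy']]
def place(p,L):
    x,y,a=p[:3];L=np.array(L,float);R=np.array([[np.cos(a),-np.sin(a)],[np.sin(a),np.cos(a)]])
    return np.c_[L[:,:2]@R.T+[x,y],L[:,2]]
def fit(obs,p0):
    f=lambda p:np.concatenate([(proj(n,place(p,[l]))-uv).ravel() for n,uv,l in obs])
    s=least_squares(f,p0,loss='soft_l1');return s.x,s.fun.reshape(-1,2)
def tri(uvs):
    f=lambda X:np.concatenate([(proj(n,X)-uv).ravel() for n,uv in uvs])
    s=least_squares(f,[.5,0,.1]);return s.x,s.fun
E
python3 - <<'E'
from h import *
np.set_printoptions(precision=4,suppress=True)
m=.001
P=[('top',(338.9,169.25),(41*m,20*m,.100)),('top',(351.9,172.9),(41*m,-20*m,.100)),
('top',(348.25,179.5),(17*m,-22*m,.09)),('top',(345.75,189.5),(-17*m,-22*m,.09)),('top',(333.25,186.4),(-17*m,22*m,.09)),
('scene',(194.5,294.75),(-17*m,22*m,.09)),('scene',(178,305.5),(-17*m,-22*m,.09)),
('scene',(184.25,312),(17*m,-20*m,.119)),('scene',(200.1,302),(17*m,20*m,.119)),('scene',(206.4,312.6),(41*m,20*m,.1))]
for s in 'pendant',:
    x,r=fit(P,[.5,-.3,-.3]);print(s,x,np.degrees(x[2]),'\n',r.round(1).tolist())
Rl=[('top',(194.5,131.1),(-8*m,.205,.250)),('top',(348.5,116.5),(-8*m,-.205,.25))]
x,r=fit(Rl,[.65,0,.1]);print('rail(bar)',x,np.degrees(x[2]),r.round(1).tolist())
for n,L in (('stopL',(-.002,.046,.202)),('stopR',(-.002,-.046,.202)),('lipL',(-.002,.19,.19)),('lipR',(-.002,-.19,.19)),('fixedplate',(-.005,-.13,.19))):print(n,proj('top',place(x,[L])))
print('scene bar',[(proj('scene',place(x,[l]))*1.5625).round(0).tolist() for l in((-.008,.205,.274),(.024,.205,.274),(-.008,-.205,.274),(.024,-.205,.274))])
b,f=tri([('top',(172,197.1)),('scene',(308.4,161.75))]);print('button',b,f)
E
```

```text
pendant [ 0.5015 -0.2454 -0.2577] -14.764285655370854 
 [[-0.3, -0.3], [-0.4, -0.3], [1.2, 1.3], [0.8, 2.2], [-0.8, 1.4], [0.4, -0.3], [-0.8, -0.0], [-0.1, 0.5], [0.8, -0.1], [1.2, 1.8]]
rail(bar) [ 0.6513 -0.0299  0.1102] 6.311883156742858 [[0.0, -0.0], [-0.0, 0.0]]
stopL [[254.211  127.3085]]
stopR [[287.4213 124.1561]]
lipL [[202.845 133.363]]
lipR [[338.2878 120.5032]]
fixedplate [[317.1459 123.4816]]
scene bar [[[560.0, 258.0]], [[581.0, 268.0]], [[394.0, 500.0]], [[419.0, 517.0]]]
button [0.4547 0.2595 0.0882] [ 0.336   0.415   0.4846 -0.0495]
```

```bash
cat >>h.py <<'E'
from scipy.spatial.transform import Rotation as Ro
def ax(yaw):return np.array([np.cos(yaw),np.sin(yaw),0]),np.array([-np.sin(yaw),np.cos(yaw),0])
def tool(yaw,lean=30):
    X,Y=ax(yaw);l=np.radians(lean);z=np.sin(l)*X-[0,0,np.cos(l)];y=-Y
    return Ro.from_matrix(np.c_[np.cross(y,z),y,z])
def delta(pos,yaw,lean=30):
    o=get_obs();q=o['tool_rot'];R=Ro.from_quat([*q[1:],q[0]])
    print('shift cm',(100*(np.array(pos)-o['eef_pos'])).round(2),'rotvec deg',np.degrees((tool(yaw,lean)*R.inv()).as_rotvec()).round(1),'t',round(o['t'],2))
E
python3 - <<'E'
from h import *
yaw=-.258;X,Y=ax(yaw);g=np.array([.5025,-.2455,.045])+X*.0063+[0,0,-.006]
a=tool(yaw).as_matrix()[:,2]
print(g,g-.09*a);delta(g-.09*a,yaw)
E
```

```text
[ 0.50859148 -0.24710743  0.039     ] [ 0.46508088 -0.2356258   0.11694229]
shift cm [ 25.17  40.44 -11.38] rotvec deg [  0.9 -30.4 -32.5] t 0.2
```

```bash
python3 -m handwheel '[3.2,4,0,0,-4,-4,1, 6.4,8,0,0,-8,-8,1, 9.6,13,0,0,-12,-12,1, 12,17,0,0,-16,-16,1, 15,21,0,0,-20,-20,1, 18,25,-1,0,-24,-24,1, 20,29,-2,0.5,-28,-28,1, 22,32,-3,0.9,-30.4,-32.5,1]'; python3 -c "
from h import *
delta([.4651,-.2356,.117],-.258)"
```

```text
t: 0.87
eef_pos: [0.4019, -0.367, 0.2121]
tool_rot: [0.034, 0.957, -0.127, 0.258]
contact_force: [2.0, 0.2, -0.2]
gripper_width: 0.999
shift cm [ 6.32 13.14 -9.51] rotvec deg [0.  0.1 0.4] t 0.87
```

```bash
python3 -m handwheel '[2,4,-2,0,0,0,1, 4,8,-4,0,0,0,1, 6,12,-7,0,0,0.4,1, 6.3,13.1,-9.5,0,0.1,0.4,1, 6.3,13.1,-9.5,0,0.1,0.4,1, 6.3,13.1,-9.5,0,0.1,0.4,1]'; python3 -c "
from h import *
delta([.5086,-.2471,.039],-.258)
import cv2
from station import *
I=read_camera('top');J=read_camera('scene')
z=lambda I,u,v,k:cv2.resize(I[v:v+75,u:u+100,::-1],(400,300),interpolation=cv2.INTER_CUBIC)
cv2.imwrite('pics/c.png',np.hstack([z(I,290,140,4),z(J,145,265,4)]))"
```

```text
t: 1.37
eef_pos: [0.4581, -0.2537, 0.1392]
tool_rot: [0.023, 0.959, -0.124, 0.254]
contact_force: [-0.0, -0.3, -1.3]
gripper_width: 1.001
shift cm [  5.05   0.66 -10.02] rotvec deg [-1.1 -0.2 -0.3] t 1.37
```

View pics/c.png

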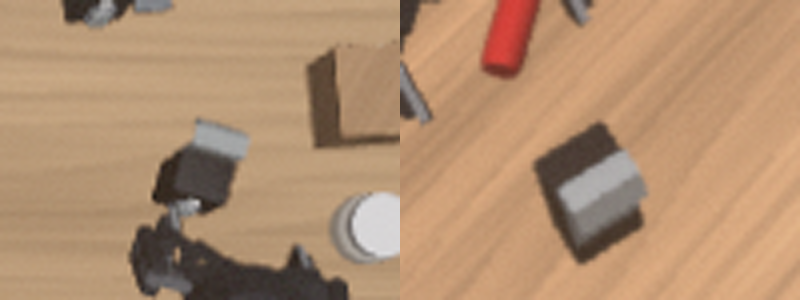

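Picture 5 shows the pendant untouched, with the open fingers below it at top-crop (150,260) and (300,260). I'll check that against the projection before going in.

```bash
python3 -m handwheel '[0,0.66,0,-1.1,-0.2,-0.3,1, 0,0.66,0,-1.1,-0.2,-0.3,1]'; python3 -c "
from h import *
o=get_obs();X,Y=ax(-.258);e=o['eef_pos'];print(proj('top',np.array([e,e+.05*Y-.01*X,e-.05*Y])))
print(o['contact_force']);delta([.5086,-.2471,.039],-.258)"
```

```text
t: 1.63
eef_pos: [0.4599, -0.2419, 0.1381]
tool_rot: [0.031, 0.959, -0.12, 0.256]
contact_force: [-0.9, 0.2, 0.2]
gripper_width: 0.997
[[343.09751836 197.00480799]
 [325.44352984 195.68139044]
 [359.82191384 201.67114647]]
[-0.8765056   0.1794325   0.21481272]
shift cm [ 4.87 -0.52 -9.91] rotvec deg [-0.1 -0.1 -0.6] t 1.63
```

```bash
python3 -m handwheel '[1,0.3,-2.5,0,0,-0.6,1, 2.4,0.1,-5,0,0,-0.6,1, 3.6,-0.2,-7.5,0,0,-0.6,1, 4.87,-0.52,-9.9,0,0,-0.6,1, 4.87,-0.52,-9.9,0,0,-0.6,1, 4.87,-0.52,-9.9,0,0,-0.6,1, 4.87,-0.52,-9.9,0,0,-0.6,1]' 40; python3 -c "
from h import *
delta([.5086,-.2471,.039],-.258)
import cv2
I=read_camera('top');J=read_camera('scene')
z=lambda I,u,v,k:cv2.resize(I[v:v+60,u:u+80,::-1],(400,300),interpolation=cv2.INTER_CUBIC)
cv2.imwrite('pics/d.png',np.hstack([z(I,300,150,4),z(J,155,275,4)]))"
```

```text
t: 2.22
eef_pos: [0.5185, -0.2602, 0.0755]
tool_rot: [0.019, 0.966, -0.124, 0.224]
contact_force: [-0.8, -0.3, -0.2]
gripper_width: 1.001
shift cm [-0.99  1.31 -3.65] rotvec deg [-2.1 -3.6 -0.4] t 2.22
```

View pics/d.png

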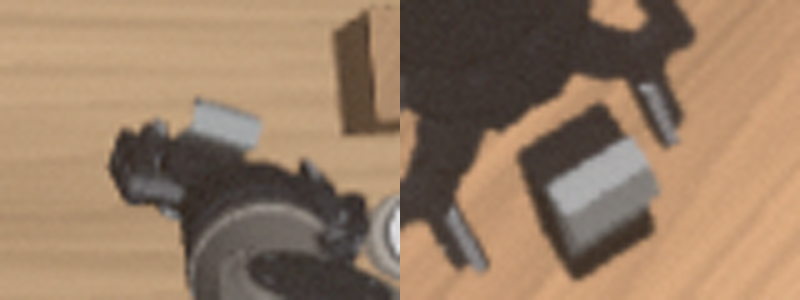

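```bash
python3 -m handwheel '[-1,1.3,0,-2.1,-3.6,-0.4,1, -1,1.3,0,-2.1,-3.6,-0.4,1, -1,1.3,0,-2.1,-3.6,-0.4,1]'; python3 -c "
from h import *
o=get_obs();print(o['q'].round(2),o['joint_vel'].round(2),o['contact_force'])
delta([.5086,-.2471,.039],-.258)"
```

```text
t: 2.57
eef_pos: [0.5138, -0.2529, 0.1007]
tool_rot: [0.025, 0.963, -0.122, 0.239]
contact_force: [0.1, 0.0, -0.1]
gripper_width: 1.0
[ 0.16  0.35  0.27  2.28 -1.37  0.17 -0.11] [ 0.02  0.03 -0.02 -0.02 -0.   -0.    0.  ] [ 0.07505341  0.00649841 -0.0851557 ]
shift cm [-0.52  0.58 -6.17] rotvec deg [-1.1 -2.  -0.4] t 2.57
```

Joints 5 and 6 sit at their range ends (−1.37, 0.17), so a full 30° lean is out of reach this close in. By geometry, a lean of about 23° with a higher grasp still clears the light bar. I'll try that.

```bash
python3 -c "
from h import *
X,Y=ax(-.258);c=np.array([.5025,-.2455,.045])
for l in(20,23,26):
  g=c-.008*X+[0,0,.02]+.0187*tool(-.258,l).as_matrix()[:,2];print(l,g);delta(g,-.258,l)"
```

```text
20 [ 0.50094887 -0.24509069  0.04742775]
shift cm [-1.29  0.78 -5.33] rotvec deg [ 1.4  7.7 -0.4] t 2.57
23 [ 0.50182962 -0.2453231   0.04778656]
shift cm [-1.2   0.75 -5.29] rotvec deg [ 0.7  4.8 -0.4] t 2.57
26 [ 0.502691   -0.2455504   0.04819255]
shift cm [-1.11  0.73 -5.25] rotvec deg [-0.1  1.9 -0.4] t 2.57
```

```bash
python3 -m handwheel '[-1.2,0.75,-1,0.7,4.8,-0.4,1, -1.2,0.75,-2.5,0.7,4.8,-0.4,1, -1.2,0.75,-4,0.7,4.8,-0.4,1, -1.2,0.75,-5.3,0.7,4.8,-0.4,1, -1.2,0.75,-5.3,0.7,4.8,-0.4,1, -1.2,0.75,-5.3,0.7,4.8,-0.4,1]'; python3 -c "
from h import *
o=get_obs();print(o['q'].round(2),o['joint_vel'].round(2),o['contact_force'])
delta([.5018,-.2453,.0478],-.258,23)"
```

```text
t: 3.07
eef_pos: [0.5026, -0.2466, 0.0505]
tool_rot: [0.024, 0.972, -0.127, 0.195]
contact_force: [0.6, 0.5, -0.2]
gripper_width: 0.996
[ 0.14  0.45  0.28  2.27 -1.37  0.17 -0.13] [-0.01 -0.02  0.02 -0.01 -0.01  0.   -0.01] [ 0.63642588  0.47643364 -0.20040322]
shift cm [-0.08  0.13 -0.27] rotvec deg [-0.2 -0.3  0.1] t 3.07
```

```bash
python3 -m handwheel '[-0.1,0.15,-0.2,0,0,0,0.8, -0.1,0.15,-0.2,0,0,0,0.3, -0.1,0.15,-0.2,0,0,0,0.3, -0.1,0.15,-0.2,0,0,0,0.3, -0.1,0.15,-0.2,0,0,0,0.3, -0.1,0.15,-0.2,0,0,0,0.3, -0.1,0.15,-0.2,0,0,0,0.3,-0.1,0.15,-0.2,0,0,0,0.3]' 60;  python3 -c "
from h import *
o=get_obs();q=o['tool_rot'];R=Ro.from_quat([*q[1:],q[0]]).as_matrix();print(R.round(3),np.degrees(np.arctan2(-R[0,1],R[1,1])))"
```

```text
t: 3.73
eef_pos: [0.5023, -0.2454, 0.0504]
tool_rot: [0.024, 0.972, -0.127, 0.195]
contact_force: [-2.9, 0.4, 4.7]
gripper_width: 0.506
[[ 0.892 -0.257  0.372]
 [-0.239 -0.966 -0.096]
 [ 0.384 -0.003 -0.923]] 165.1035417168154
```

```bash
python3 -m handwheel '[0,0,1,0,0,0,0.3, 0,0,2.5,0,0,0,0.3, 0,0,4.5,0,0,0,0.3, 0,0,6.5,0,0,0,0.3, 0,0,8.5,0,0,0,0.3, 0,0,10.5,0,0,0,0.3, 0,0,11.5,0,0,0,0.3, 0,0,11.5,0,0,0,0.3]';  python3 -c "
from h import *
o=get_obs();print(o['q'].round(2))
X,Y=ax(.110);s=np.array([.650,-.0299,.190])
# pendant centre relative to grip kept: TCP = c -.001X(-ish)+.0028z; hover 7cm before, 3.0cm above seated
c=s-.025*X-.070*np.array([0,0,1]); tcp=c+[0,0,.0054]-.0005*X
print('seated tcp',tcp); pre=tcp-.07*X+[0,0,.03];print(pre);delta(pre,.110,22.7)"
```

```text
t: 4.4
eef_pos: [0.5032, -0.2454, 0.1673]
tool_rot: [0.024, 0.972, -0.127, 0.196]
contact_force: [0.0, 0.3, -2.2]
gripper_width: 0.508
[-0.39  0.29  0.9   2.23 -0.77  0.44 -0.72]
seated tcp [ 0.62465412 -0.03269935  0.1254    ]
[ 0.55507719 -0.04038383  0.1554    ]
shift cm [ 5.19 20.5  -1.19] rotvec deg [-0.2  0.1 21.2] t 4.4
```

```bash
python3 -m handwheel '[0.7,2,0,0,0,2.5,0.3, 1.4,5,0,0,0,5,0.3, 2.1,8,0,0,0,8,0.3, 2.8,11,0,0,0,11,0.3, 3.5,14,0,0,0,14,0.3, 4.2,17,0,0,0,17,0.3, 5,19.5,0,0,0,20,0.3, 5.2,20.5,0,-0.2,0.1,21.2,0.3]'; python3 -m handwheel '[0,0,0,0,0,0,0.3]';  python3 -c "
from h import *
import cv2
o=get_obs();print(o['q'].round(2));delta([.555,-.0404,.1554],.110,22.7)
I=read_camera('top');J=read_camera('scene')
cv2.imwrite('pics/top1.png',I[:,:,::-1]);cv2.imwrite('pics/sc1.png',J[:,:,::-1])
z=lambda I,u,v:cv2.resize(I[v:v+100,u:u+67,::-1],(400,600),interpolation=cv2.INTER_CUBIC)
cv2.imwrite('pics/e.png',np.hstack([z(I,230,95),z(J,240,200)]))"
```

```text
t: 5.07
eef_pos: [0.5557, -0.0363, 0.1666]
tool_rot: [-0.012, 0.979, 0.058, 0.196]
contact_force: [0.0, 0.6, -2.3]
gripper_width: 0.507
t: 5.15
eef_pos: [0.5561, -0.034, 0.1661]
tool_rot: [-0.013, 0.979, 0.06, 0.196]
contact_force: [-0.4, 0.1, -3.3]
gripper_width: 0.506
[-0.72  0.27  0.81  2.23 -0.68  0.41 -0.82]
shift cm [-0.11 -0.64 -1.07] rotvec deg [-0.1 -0.1 -0.7] t 5.15
```

View pics/e.png

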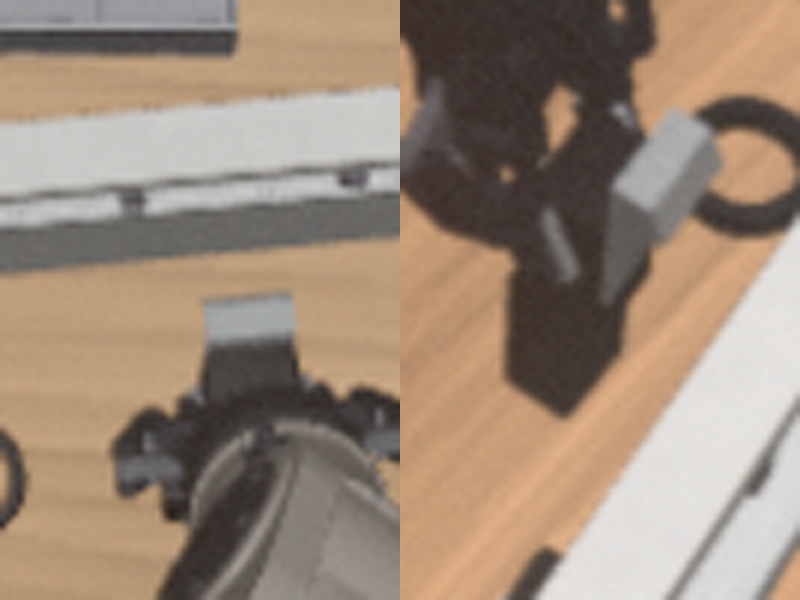

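```bash
python3 - <<'E'
from h import *
m=.001
P=[('top',(263.5,144.8),(41*m,20*m,.1)),('top',(278.6,143.2),(41*m,-20*m,.1)),
('top',(264.2,151.7),(17*m,20*m,.119)),('top',(279.2,150.5),(17*m,-20*m,.119)),
('scene',(275,230.8),(17*m,-20*m,.119)),('scene',(286.4,217.5),(17*m,20*m,.119))]
f=lambda p:np.concatenate([(proj(n,place(p,[l])+[0,0,p[3]])-uv).ravel() for n,uv,l in P])
s=least_squares(f,[.55,-.03,.1,.115]);x=s.x;print(x,np.degrees(x[2]),s.fun.reshape(-1,2).round(1).tolist())
o=get_obs();X,Y=ax(x[2]);e=o['eef_pos'];d=np.array([x[0],x[1],x[3]+.045])-e
print('centre rel tcp: along X,Y,z',d@X,d@Y,d[2])
q=o['tool_rot'];R=Ro.from_quat([*q[1:],q[0]]).as_matrix();print('tool yaw',np.degrees(np.arctan2(R[0,1],-R[1,1])))
for yy in(.046,-.046): print(proj('top',place([.6513,-.0299,.1102],[(-.002,yy,.202),(-.002,yy,.19)])))
E
```

```text
[ 0.55507316 -0.03367729  0.07686446  0.11531608] 4.404009064842974 [[0.1, -0.5], [-0.3, 0.2], [0.1, 0.0], [0.1, 0.3], [0.3, -0.0], [-0.3, 0.0]]
centre rel tcp: along X,Y,z -0.00011564823399743939 0.0027122199167752908 -0.005775171815703223
tool yaw 6.766044633366958
[[254.22629915 127.30021547]
 [254.25208488 128.32103218]]
[[287.43636825 124.14661589]
 [287.12252747 125.19864726]]
```

```bash
python3 - <<'E'
from h import *
X,Y=ax(.110);s=np.array([.648,-.029,.190]);Z=np.array([0,0,1])
t=s-.002*X-.025*X-.07*Z-.0027*Y+.0058*Z
print('seated',t)
for dx,dz in((-.06,.025),(0,.025),(0,0)):delta(t+dx*X+dz*Z,.112,22.7)
E
```

```text
seated [ 0.62145959 -0.0346477   0.1258    ]
shift cm [ 0.64 -0.49 -1.53] rotvec deg [-0.1 -0.1 -0.3] t 5.25
shift cm [ 6.61  0.17 -1.53] rotvec deg [-0.1 -0.1 -0.3] t 5.25
shift cm [ 6.61  0.17 -4.03] rotvec deg [-0.1 -0.1 -0.3] t 5.25
```

```bash
python3 -m handwheel '[0.3,-0.3,-0.8,0,0,0,0.3, 0.7,-0.5,-1.5,0,0,0,0.3, 2,-0.3,-1.5,0,0,0,0.3, 3.5,-0.2,-1.5,0,0,0,0.3, 5,0,-1.5,0,0,0,0.3, 6,0.1,-1.5,0,0,0,0.3, 6.6,0.2,-1.5,0,0,0,0.3, 6.6,0.2,-1.5,0,0,0,0.3]'; python3 -m handwheel '[0,0,0,0,0,0,0.3]';  python3 -c "
from h import *
import cv2
delta([.6215,-.0346,.1508],.112,22.7)
I=read_camera('top');J=read_camera('scene')
z=lambda I,u,v:cv2.resize(I[v:v+100,u:u+67,::-1],(400,600),interpolation=cv2.INTER_CUBIC)
cv2.imwrite('pics/f.png',np.hstack([z(I,230,80),z(J,280,200)]))"
```

```text
t: 5.92
eef_pos: [0.6222, -0.0352, 0.1511]
tool_rot: [-0.012, 0.979, 0.057, 0.196]
contact_force: [0.2, 0.1, -3.1]
gripper_width: 0.507
t: 6.0
eef_pos: [0.6215, -0.0359, 0.1507]
tool_rot: [-0.011, 0.979, 0.057, 0.195]
contact_force: [-0.7, 0.5, -3.1]
gripper_width: 0.506
shift cm [0.   0.13 0.01] rotvec deg [-0.  -0.2 -0.2] t 6.0
```

View pics/f.png

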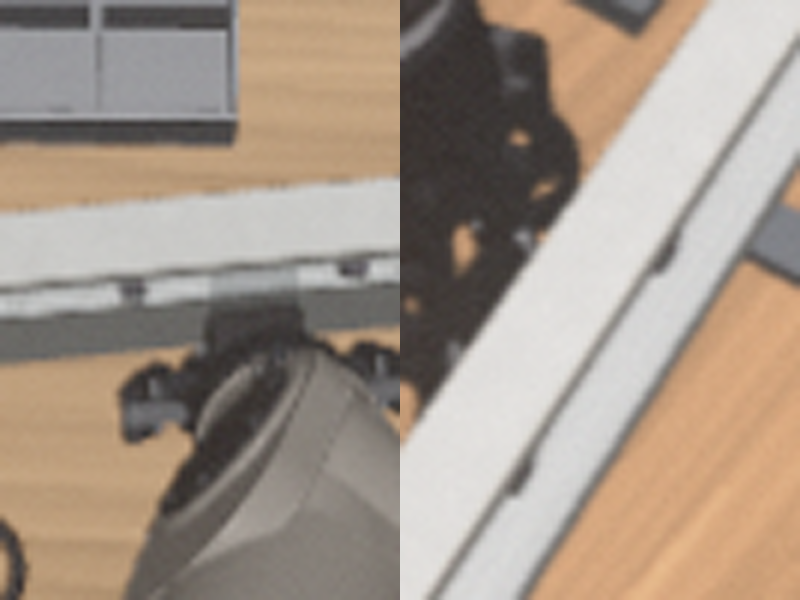

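Picture 8: the hook plate (210–300, 308) lies between the stops (145, 340) and under the bar, with no contact. Now lowering.

```bash
python3 -m handwheel '[0,0.2,-0.4,0,0,0,0.3, 0,0.2,-0.8,0,0,0,0.3, 0,0.2,-1.2,0,0,0,0.3, 0,0.2,-1.5,0,0,0,0.3,0,0.2,-1.5,0,0,0,0.3]'
```

```text
t: 6.52
eef_pos: [0.6206, -0.0337, 0.1349]
tool_rot: [-0.012, 0.979, 0.057, 0.195]
contact_force: [1.1, 0.0, -3.1]
gripper_width: 0.507
```

```bash
python3 -m handwheel '[0,0,-0.3,0,0,0,0.3, 0,0,-0.5,0,0,0,0.3, 0,0,-0.7,0,0,0,0.3, 0,0,-0.7,0,0,0,0.3]';python3 -m handwheel '[0,0,-0.15,0,0,0,0.3, 0,0,-0.3,0,0,0,0.3, 0,0,-0.3,0,0,0,0.3]'
```

```text
t: 6.85
eef_pos: [0.6204, -0.0338, 0.1274]
tool_rot: [-0.012, 0.979, 0.057, 0.194]
contact_force: [0.0, -0.3, -2.4]
gripper_width: 0.51
t: 7.1
eef_pos: [0.6212, -0.034, 0.1252]
tool_rot: [-0.012, 0.979, 0.057, 0.195]
contact_force: [-1.2, -0.6, 2.6]
gripper_width: 0.509
```

```bash
python3 -m handwheel '[0,0,-0.15,0,0,0,0.3, 0,0,-0.25,0,0,0,0.3, 0,0,-0.25,0,0,0,0.3]';  python3 -c "
from h import *
import cv2
I=read_camera('top')
cv2.imwrite('pics/g.png',cv2.resize(I[100:160,230:310,::-1],(800,600),interpolation=cv2.INTER_CUBIC))"
```

```text
t: 7.35
eef_pos: [0.6228, -0.0341, 0.1244]
tool_rot: [-0.012, 0.979, 0.056, 0.197]
contact_force: [-4.4, 1.3, 8.0]
gripper_width: 0.509
```

View pics/g.png

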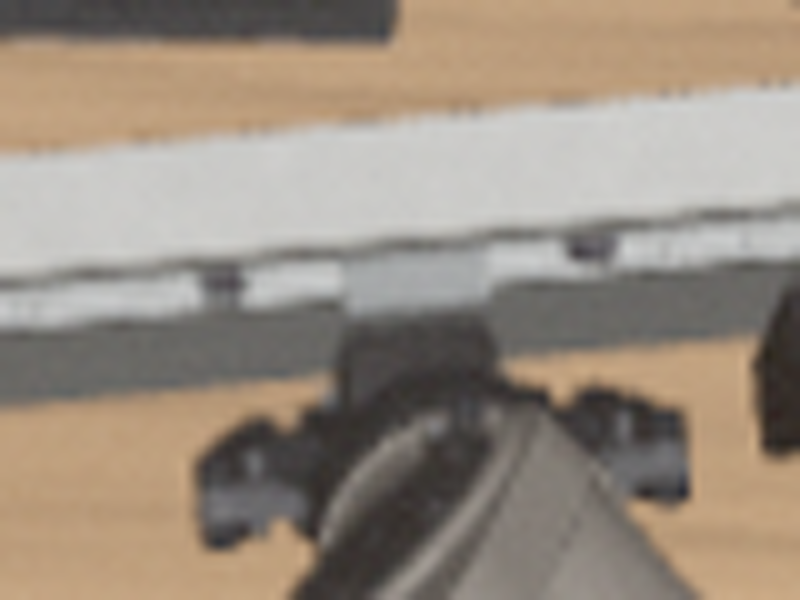

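Picture 9: the plate (345–490, 312) is centred between the stops and about 6 mm in front of the lip line, as a seated hook should be. The force agrees: an 11 N upward rise at the expected height. Now releasing.

```bash
python3 -m handwheel '[-0.1,0,0.1,0,0,0,0.5, -0.1,0,0.1,0,0,0,0.6, -0.1,0,0.1,0,0,0,0.8, -0.1,0,0.1,0,0,0,0.95, -0.1,0,0.1,0,0,0,0.95, -0.1,0,0.1,0,0,0,0.95]';python3 -m handwheel '[-1,-0.1,0.5,0,0,0,0.95, -3,-0.3,1.5,0,0,0,0.95, -5.5,-0.6,3,0,0,0,0.95, -8,-0.9,4.5,0,0,0,0.95,  -10.5,-1.2,6,0,0,0,0.95, -13,-1.4,7,0,0,0,0.95, -15,-1.6,8,0,0,0,0.95]';python3 - <<'E'
from h import *
import cv2
I=read_camera('top');J=read_camera('scene')
z=lambda I,u,v:cv2.resize(I[v:v+60,u:u+80,::-1],(400,300),interpolation=cv2.INTER_CUBIC)
cv2.imwrite('pics/i.png',np.hstack([z(I,230,105),z(I,150,165)]))
E
```

```text
t: 7.9
eef_pos: [0.6218, -0.0341, 0.1253]
tool_rot: [-0.012, 0.979, 0.056, 0.197]
contact_force: [-0.0, -0.4, -0.1]
gripper_width: 0.952
t: 8.48
eef_pos: [0.4827, -0.0469, 0.1974]
tool_rot: [-0.014, 0.98, 0.057, 0.192]
contact_force: [-0.2, 0.1, -0.7]
gripper_width: 0.948
```

View pics/i.png

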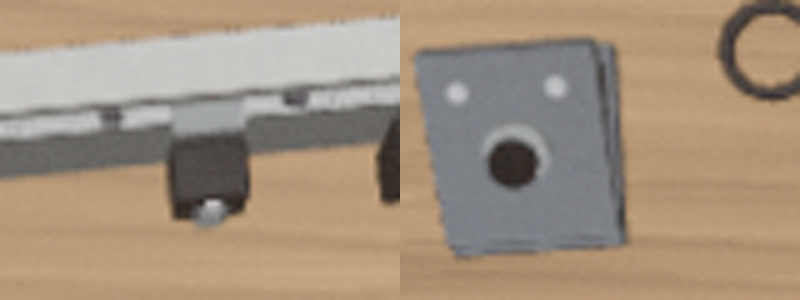

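Picture 10: the station hangs plumb at the stops' middle, released. Now the button.

```bash
python3 - <<'E'
from h import *
def ray(uv,z):
    s=least_squares(lambda p:(proj('top',[[p[0],p[1],z]])-uv).ravel(),[.5,.2]);return s.x
for a,b,z in(((160.9,182.9),(180.7,181.7),.1),((152.6,175),(188,172.5),.103),((161,214.5),(191.5,213),.04)):
    A,B=ray(a,z),ray(b,z);d=A-B;print(A,B,np.linalg.norm(d),np.degrees(np.arctan2(-d[0],d[1])))
yaw=.05
X,Y=ax(yaw);n=-.5*X+[0,0,.866];b=np.array([.4547,.2595,.0882])
for l in(20,30):
  delta(b+.06*n,yaw,l)
print(n,get_obs()['q'].round(2))
E
```

```text
[0.4971308 0.2929232] [0.50151024 0.23334849] 0.05973546479244854 4.204348542669695
[0.52023499 0.318167  ] [0.52902596 0.21172483] 0.10680456611125594 4.721296969936177
[0.40435353 0.30342621] [0.41062034 0.20788018] 0.09575132470103706 3.7526223880724556
shift cm [-5.84 30.39 -5.81] rotvec deg [-0.7  2.3 -3.9] t 8.58
shift cm [-5.84 30.39 -5.81] rotvec deg [ 0.1 -7.7 -4. ] t 8.58
[-0.49937513 -0.02498958  0.866     ] [-1.03 -0.02  1.07  2.35 -0.13  0.42 -1.31]
```

```bash
python3 -m handwheel '[0,4,0,0,0,0,0.5, 0,8,0,0,0,0,0, -1,12,0,0,0,0,0, -2,16,0,0,0,0,0, -3,20,0,0,0,0,0, -4,24,0,0,0,0,0, -5,28,0,0,0,0,0, -5.8,30.4,0,0,0,-3,0]' 40;python3 - <<'E'
from h import *
yaw=.073
X,Y=ax(yaw);n=-.5*X+[0,0,.866];b=np.array([.4547,.2595,.0882])
print(get_obs()['q'].round(2),n)
for l in(20,25,30):  delta(b+.04*n,yaw,l)
E
```

```text
t: 9.25
eef_pos: [0.4261, 0.2524, 0.1974]
tool_rot: [-0.011, 0.981, 0.031, 0.192]
contact_force: [1.5, -0.0, 0.2]
gripper_width: 0.003
[-1.33  0.06  0.53  2.29  0.43  0.55 -2.66] [-0.49866834 -0.03646759  0.866     ]
shift cm [ 0.87  0.56 -7.45] rotvec deg [-0.7  2.1  0.4] t 9.25
shift cm [ 0.87  0.56 -7.45] rotvec deg [-0.4 -2.8  0.4] t 9.25
shift cm [ 0.87  0.56 -7.45] rotvec deg [-0.  -7.8  0.4] t 9.25
```

```bash
python3 -m handwheel '[0.4,0.3,-2.5,-0.2,-2,0,0, 0.6,0.5,-5,-0.4,-4,0,0, 0.9,0.6,-7.4,-0.2,-5,0,0, 0.9,0.6,-7.4,-0.2,-5,0,0, 0.9,0.6,-7.4,-0.2,-5,0,0]' 40;python3 - <<'E'
from h import *
import cv2
yaw=.073
X,Y=ax(yaw);n=-.5*X+[0,0,.866];b=np.array([.4547,.2595,.0882])
print(get_obs()['q'].round(2),get_obs()['joint_vel'].round(2))
for d in(.04,.006,-.008):  delta(b+d*n,yaw,27)
z=lambda I,u,v:cv2.resize(I[v:v+60,u:u+80,::-1],(400,300),interpolation=cv2.INTER_CUBIC)
cv2.imwrite('pics/j.png',np.hstack([z(read_camera('top'),135,170),z(read_camera('scene'),270,130)]))
E
```

```text
t: 9.67
eef_pos: [0.4345, 0.2572, 0.1219]
tool_rot: [-0.005, 0.972, 0.033, 0.234]
contact_force: [-0.6, 0.2, 1.2]
gripper_width: 0.002
[-1.49  0.28  0.7   2.39  0.65  0.24 -2.95] [ 0.04 -0.09 -0.03 -0.03  0.02  0.02 -0.01]
shift cm [0.02 0.09 0.1 ] rotvec deg [0.3 0.1 0.4] t 9.67
shift cm [ 1.72  0.21 -2.85] rotvec deg [0.3 0.1 0.4] t 9.67
shift cm [ 2.41  0.26 -4.06] rotvec deg [0.3 0.1 0.4] t 9.67
```

View pics/j.png

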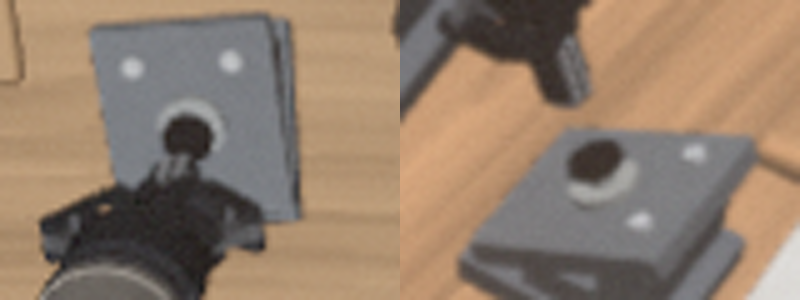

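```bash
python3 -m handwheel '[0,0.1,0.1,3.3,0.2,-6,0, 0,0.1,0.1,6.6,0.4,-12,0, 0,0.1,0.1,6.6,0.4,-12,0]';python3 - <<'E'
from h import *
yaw=.073
X,Y=ax(yaw);n=-.5*X+[0,0,.866];b=np.array([.4547,.2595,.0882])
o=get_obs();print(o['q'].round(2),o['contact_force'].round(1))
for d in(.04,.006,0,-.008):  delta(b+d*n,yaw,27)
E
```

```text
t: 10.02
eef_pos: [0.4365, 0.2604, 0.1267]
tool_rot: [-0.042, 0.968, -0.087, 0.232]
contact_force: [-0.8, -0.1, -0.3]
gripper_width: -0.002
[-1.6   0.31  0.86  2.39  0.4   0.19 -2.94] [-0.8 -0.1 -0.3]
shift cm [-0.17 -0.24 -0.38] rotvec deg [-7.1 -0.3 12.8] t 10.02
shift cm [ 1.52 -0.11 -3.33] rotvec deg [-7.1 -0.3 12.8] t 10.02
shift cm [ 1.82 -0.09 -3.85] rotvec deg [-7.1 -0.3 12.8] t 10.02
shift cm [ 2.22 -0.06 -4.54] rotvec deg [-7.1 -0.3 12.8] t 10.02
```

```bash
python3 -m handwheel '[0,-0.2,-0.2,-3.3,1.2,6,0, -0.1,-0.2,-0.3,-6.6,2.4,12,0, -0.1,-0.2,-0.3,-9.9,4,18,0, -0.1,-0.2,-0.3,-13.2,6,24,0, -0.1,-0.2,-0.3,-13.2,6,24,0]';python3 - <<'E'
from h import *
yaw=.073
X,Y=ax(yaw);n=-.5*X+[0,0,.866];b=np.array([.4547,.2595,.0882])
o=get_obs();print(o['q'].round(2),o['contact_force'].round(1))
q=o['tool_rot'];print(Ro.from_quat([*q[1:],q[0]]).as_matrix()[:,2])
for d in(.04,.006,0,-.008):  delta(b+d*n,yaw,22)
E
```

```text
t: 10.43
eef_pos: [0.4378, 0.2594, 0.1266]
tool_rot: [0.024, 0.973, 0.143, 0.177]
contact_force: [0.0, 0.6, 0.2]
gripper_width: -0.004
[-1.23  0.26  0.46  2.29  0.37  0.39 -2.4 ] [0.  0.6 0.2]
[ 0.35150418  0.0035967  -0.9361794 ]
shift cm [-0.3  -0.14 -0.37] rotvec deg [  5.9  -1.2 -11.4] t 10.43
shift cm [ 1.39 -0.01 -3.32] rotvec deg [  5.9  -1.2 -11.4] t 10.43
shift cm [ 1.69  0.01 -3.84] rotvec deg [  5.9  -1.2 -11.4] t 10.43
shift cm [ 2.09  0.04 -4.53] rotvec deg [  5.9  -1.2 -11.4] t 10.43
```

```bash
python3 -m handwheel '[0.2,0,-1,0,0,0,0, 0.7,0,-2,0,0,0,0, 1.1,0,-2.8,0,0,0,0, 1.4,0,-3.3,0,0,0,0, 1.4,0,-3.3,0,0,0,0]';python3 - <<'E'
from h import *
yaw=.073
X,Y=ax(yaw);n=-.5*X+[0,0,.866];b=np.array([.4547,.2595,.0882])
o=get_obs();print(o['q'].round(2),o['contact_force'].round(1),(o['eef_pos']-b)@n,(o['eef_pos']-b)@Y,(o['eef_pos']-b)@np.cross(Y,n))
for d in(0,-.004,-.008):  delta(b+d*n,yaw,20)
E
```

```text
t: 10.85
eef_pos: [0.452, 0.259, 0.0931]
tool_rot: [0.024, 0.974, 0.142, 0.177]
contact_force: [0.0, -1.0, -0.2]
gripper_width: -0.002
[-1.18  0.35  0.45  2.29  0.35  0.29 -2.38] [ 0.  -1.  -0.2] 0.005663629688311319 -0.0002657253036200373 8.128623357393262e-05
shift cm [ 0.27  0.05 -0.49] rotvec deg [  5.6   0.8 -11.5] t 10.85
shift cm [ 0.47  0.06 -0.84] rotvec deg [  5.6   0.8 -11.5] t 10.85
shift cm [ 0.67  0.08 -1.19] rotvec deg [  5.6   0.8 -11.5] t 10.85
```

```bash
python3 -m handwheel '[0.15,0,-0.25,0,0,0,0, 0.3,0,-0.5,0,0,0,0, 0.3,0,-0.5,0,0,0,0]';python3 -m handwheel '[0.1,0,-0.2,0,0,0,0, 0.25,0,-0.4,0,0,0,0, 0.25,0,-0.4,0,0,0,0]'
```

```text
t: 11.1
eef_pos: [0.455, 0.2593, 0.0882]
tool_rot: [0.024, 0.974, 0.142, 0.177]
contact_force: [-2.0, 0.2, 3.4]
gripper_width: -0.001
t: 11.35
eef_pos: [0.4573, 0.2595, 0.0843]
tool_rot: [0.024, 0.974, 0.143, 0.177]
contact_force: [-6.5, -0.7, 9.2]
gripper_width: -0.002
```

```bash
python3 -m handwheel '[0.1,0,-0.15,0,0,0,0, 0.2,0,-0.3,0,0,0,0, 0.2,0,-0.3,0,0,0,0]'
```

```text
t: 11.6
eef_pos: [0.4582, 0.2597, 0.0831]
tool_rot: [0.024, 0.974, 0.142, 0.177]
contact_force: [-29.5, -6.5, 53.4]
gripper_width: -0.0
```

```bash
python3 -m handwheel '[0.03,0,-0.05,0,0,0,0, 0.03,0,-0.05,0,0,0,0, 0.03,0,-0.05,0,0,0,0, 0.03,0,-0.05,0,0,0,0]'
```

```text
t: 11.93
eef_pos: [0.4577, 0.2596, 0.0837]
tool_rot: [0.024, 0.974, 0.142, 0.177]
contact_force: [-15.9, -3.8, 28.7]
gripper_width: 0.001
```

```bash
python3 -m handwheel '[0.03,0,-0.06,0,0,0,0, 0.03,0,-0.06,0,0,0,0, 0.03,0,-0.06,0,0,0,0, 0.03,0,-0.06,0,0,0,0, 0.03,0,-0.06,0,0,0,0, 0.03,0,-0.06,0,0,0,0, 0.03,0,-0.06,0,0,0,0, 0.03,0,-0.06,0,0,0,0]'
```

```text
t: 12.6
eef_pos: [0.4576, 0.2596, 0.0839]
tool_rot: [0.023, 0.974, 0.142, 0.176]
contact_force: [-11.4, -3.3, 20.4]
gripper_width: -0.003
```

Held fully down for about 1.1 s: the force stayed at 23 N or more, above the 11 N spring. Releasing along the button axis.

```bash
python3 -m handwheel '[-0.4,0,0.8,0,0,0,0, -1,0,2,0,0,0,0, -2,0,4,0,0,0,0, -3,0,6.5,0,0,0,0, -4,0,9,0,0,0,0, -5,0,11.5,0,0,0,0, -5,0,12,0,0,0,0, -5,0,12,0,0,0,0]';python3 - <<'E'
from h import *
import cv2
o=get_obs();print(o['t'],o['contact_force'].round(1),o['joint_vel'].round(2))
I=read_camera('top');J=read_camera('scene')
z=lambda I,u,v,w,h:cv2.resize(I[v:v+h,u:u+w,::-1],(400,300),interpolation=cv2.INTER_CUBIC)
cv2.imwrite('pics/k.png',np.vstack([np.hstack([z(I,230,105,80,60),z(I,230,140,80,60)]),np.hstack([z(J,270,140,80,60),z(J,0,0,512,384)])]))
E
```

```text
t: 13.27
eef_pos: [0.4079, 0.2609, 0.2056]
tool_rot: [0.021, 0.974, 0.142, 0.178]
contact_force: [0.2, 0.5, 0.1]
gripper_width: -0.004
13.2667 [0.2 0.5 0.1] [ 0.02  0.06  0.    0.03 -0.01 -0.04  0.  ]
```

View pics/k.png

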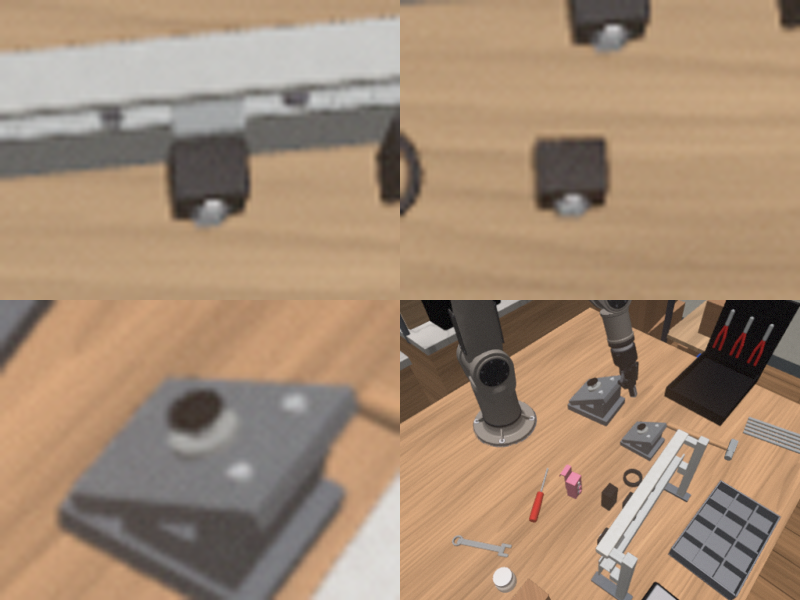

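```bash
python3 -c "
from station import *
print(hand_in())"
```

```text
the job is handed in; nothing more can be done
None
```

I hung the hooked station on the rail, midway between the end stops, then pushed the small console's button fully down, held it for about 1 s and released it. I handed the job in at about 13.4 s of the 58 s. `hand_in()` gives no verdict, so the outcome is judged from my own checks.

- **Hanging:** while I still held the station, the vertical force rose by 11 N at the expected seated height. The last picture shows it plumb on the lip and free of the gripper. The spare station stands where it was.
- **Button:** it reached its hard stop after about 8 mm. The force was 23 N or more at each reading of the hold, above the 11 N the second step needs. It sprang back afterwards, and the tool is now clear with no force on it.

These did not go to plan:
- **Lean:** the advised 30° could not be reached at the pickup because joints 5 and 6 were at their range ends. I gripped at about 23° instead, which cleared the light bar.
- **Force peak:** the first fingertip push onto the button's hard stop read about 61 N at the wrist. I eased it to 33 N and then 23 N. That is under the 120 N wrist limit. The 40 N limit is for the arm and gripper body, and I assumed it does not cover the fingertips.
- **Rail position:** two estimates, from the light bar and from the lip, differed by about 4 mm. I aimed between them, within the hook mouth's tolerance.
- **Pictures:** I viewed 12, two over the budget of 10.

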